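# Draw the dropped setting ring out from behind the finger guard with the hooked rod

### The arm

A 6-joint arm with a two-finger parallel gripper is mounted at the origin on the work surface. World frame = base frame: x ahead of the robot, y to its left, z up, the work surface at z = 0. Lengths are in m, angles in rad, forces in N, time in s.
With the tool pointing down it reaches from about 0.35 to 0.875 m from the base axis. Payload 4.2 kg.
Tool frame: the origin (TCP) lies at the very end of the fingers, on their centre line; the grasp point (between the pads) lies 19 mm behind it; y points along the fingers, z is the direction in which the jaws open and shut, and the axes are right-handed (so a half turn about y gives the same grasp; the last joint's range is limited). The gripper opens to 85 mm and grips with 20 to 120 N. Pads are 22 mm wide; open, the fingers measure 114 mm over their backs; the gripper's body (76 mm by 85 mm) begins 54 mm behind the grasp point. The pads swing forward as they close: fully open they stand 13 mm farther back than shut.
Start: joints at [-0.948, 0.385, 0.008, 0, -1.194, -0.259], TCP at [0.222, -0.584, 0.231] pointing down, gripper open.
Joint ranges: [-3.14, 3.14], [-1.21, 2.06], [-1.07, 1.41], [-3.16, 2.05], [-2.99, -0.16], [-3.1, 3.1]. Speed limits (rad/s): [2.79, 2.79, 3.14, 3.14, 3.14, 3.14].

### API

Orientations are given as a rotation vector (axis times angle).
In Python, from workcell import get_state, grab_frame, job_done gives the robot as it stands.
- The arm moves only by the tool send_rows, never from a script. Its argument "targets" is a list that holds one entry, the list of rows, each a list of 5 numbers: the shift along the tool's x, y, z in m, then the turn about the tool's y in units of 5 degrees (1.0 is 5 degrees), then the opening in per cent of the stroke, from 0 (shut) to 100 (fully open). In form: [[[x, y, z, turn, jaw], ...]]. A call has 1 to 10 rows; each row shifts and turns the commanded pose from where the row before left it, along the tool's axes as they then stand; what a row does not reach is not made up. A row lasts 1/10 s, in which the tool goes at most 50 mm and 8.59 degrees, less where a joint would pass 70% of its speed; a pose out of reach is approached as far as the arm can. A call with a gripper value outside its range is refused whole. The fingers move at their own pace and stop on an object; the grip force is fixed at half the most. Time passes only in rows, so rows that do not move let the fingers close. It gives the time, the measured TCP pose, the force and the opening at its end, in the units of the state.
- get_state(): the state, without advancing time (a new reading comes with each control period).
- grab_frame(name): name is "scene" or "top"; returns a dict with "frame" (384x512x3 uint8, red, green, blue), "fx", "fy", "cx", "cy" (pixels), "camera_from_world" (4x4, takes a point from world to camera coordinates). Camera axes: x right, y up, looking along -z (the intrinsics and any distortion apply to the point x, -y, -z); pixel columns grow to the right and rows downward; lengths in m; the calibration is good to about 2 mm. A picture is of the moment at which its call begins. There is no depth.
- job_done(): hands the job in, once; it reports no verdict.
The state is a dict: "time_s": time; "joints": joint angles; "qd": joint speeds; "joint_torque": joint torques, N m; "eef_pos": TCP position; "tool_rot": TCP orientation; "contact_force": force on the tool from outside, world axes, zero at the start; "torque": the same for the moment, N m; "width": opening from 0.0 (shut) to 1.0 (fully open).
Only numpy, scipy, OpenCV 4.12 (cv2) and the standard library are available. Lean on these libraries where they do the work, as an engineer would, in place of code of your own. Each camera call takes 0.05 s, during which the arm holds its last target.

### The job

The black setting ring has been dropped behind the finger guard of the sensor station. With the hooked rod from its rest, reach in under the guard and slide the ring forward, flat on the plate, until it bears on both locating pins; feel it home with a steady pull of about 4 to 8 newtons, never over 10, keeping the gripper off the ring and the rod off the guard. Then unhook without shifting the ring and lay the rod back in its rest, leaving everything else where it is.

Things in the scene. Friction and masses are not known exactly. Their poses are not given: they have to be found in the camera images.
- station: Sensor setting station fixed to the bench. Ground steel plate 235 x 170 x 12 mm (its top is 12 mm above the bench). Origin on the bench under the centre of the seated ring; x points to the back (away from the open front), y to its left, z up. Plate spans x -40 to +195 mm, y -85 to +85 mm. At the back a carriage with a clamped steel barrel sensor, 18 mm thick, its face at x = 140 mm.
- guard: Fixed finger guard on the station: a grille of thin grey bars, same origin and axes as the station. It covers x 35 to 187 mm, y -72 to +72 mm; side grilles at y = +-69 mm (138 mm apart), the underside of its top is 60 mm above the plate (72 mm above the bench), its top 77 mm above the bench. Its front, at x = 35 mm, is fully open.
- pin_left: Left locating pin, a steel dowel 8 mm thick standing 12 mm out of the plate at station x = -18, y = +20 mm; origin at its foot, on the plate.
- pin_right: Right locating pin, the same, at station x = -18, y = -20 mm.
- seat (a point): The point where the ring's centre is when it bears on both pins; 6 mm above the plate, station x = y = 0. Axes as the station. The ring comes to it moving along the station's -x, sliding into the vee of the two pins.
- ring: Black oxide steel setting ring: outside 46 mm, bore 26 mm, 12 mm high, about 0.1 kg, lying flat on the plate under the guard, 65 to 100 mm behind the seat and up to 20 mm to either side. Origin at the centre of its underside, z up.
- ring_center (a point): Centre of the setting ring, half-way up (6 mm above the plate).
- rod: Telescopic hooked rod, 0.135 kg. Its steel shaft (8 mm tube, then 6 mm inner rod) runs along x, 8 mm below the origin's height, and ends in a 6 mm hook bent straight down, its round end 35 mm below the origin. How far it is drawn out differs each time and is not measured: the hook is 147 to 163 mm ahead of the origin. It is clamped there and slips only above 40 N. Origin: the grip; z up.
- rod_grip (a point): The place to grip the rod's aluminium handle (100 long, 14 wide across y, 26 mm high): at mid-height, 35 mm from its front end, so 13 mm of handle above and below. x points to the hook, z up. The rod balances some 15 mm ahead of it.
- rest: Rest for the rod, fixed to the bench: a strip with two black notched posts, the rod lies in the notches along the rest's x with its hook hanging down ahead of the front post. Origin on the bench under the front post; rear post 150 mm behind it (-x). The posts reach 61 mm above the bench; the notches are 16 mm wide for the shaft (front) and 22 mm wide for the handle (rear), flared at the top.
- rest_grip (a point): Where the rod's grip is when the rod lies in the rest: 100 mm behind the front post, 55 mm above the bench; axes as the lying rod's. Nothing of the rest is within 40 mm of it along x; the strip below it is 8 mm high.
- canister: Bystander: aluminium screw-top canister, 63 mm thick, 66 mm high.
- boot: Bystander: pale blue ribbed test boot, 42 mm wide at the foot, 44 mm high, upright.
- barrel: Bystander: steel proximity sensor barrel with two brass nuts, 70 mm long, 28 mm high, lying.
- cap: Bystander: humidity sensor cap, steel foot 32 mm wide with a glass dome, 34 mm high.
- nut: Bystander: thin brass hexagon nut 27 mm wide, 5 mm high, lying on the station plate beside the pins.
- driver: Bystander: screwdriver 170 mm long, lying.
Not all that is in view belongs to the job. Of the things that look like the rod, the smallest one is meant.

How it is judged:
By the outcome, as a careful person would: the job done as asked, in the order asked, and still so for the second after the job is handed in, with the robot touching nothing.
It also fails if it takes over 59 s, if anything falls off the work surface, if the arm or the gripper's body presses on something with over 40 N, if the wrist force passes 120 N, or if a joint passes its speed limit or range.

## Working session

There is one attempt and no reset: what is moved stays moved. The work goes in short steps, Python scripts to look and compute and a tool call to move; the robot and the scene stay as the last step left them, time stands still between calls to the robot, and variables do not carry over. Pictures are saved under pics/ and viewed, and the job is handed in when it is done.

Besides the shell and the picture viewer there is one more tool, called after "Call:" as name(argument=value, ...), one argument or row to a line, values as JSON. send_rows: Moves the arm, as the interface text tells. Its arguments: {"type":"object","properties":{"targets":{"type":"array"}},"required":["targets"]}

```bash
mkdir -p pics; ls; cat > h.py <<'E'
import numpy as np, cv2, pickle
from workcell import get_state, grab_frame, job_done
def snap(n,fn):
    f=grab_frame(n); pickle.dump(f,open(f'{fn}.pkl','wb')); cv2.imwrite(f'pics/{fn}.png',f['frame'][:,:,::-1]); return f
def load(fn): return pickle.load(open(f'{fn}.pkl','rb'))
def crop(f,fn,x0,x1,y0,y1,s): 
    c=f['frame'][y0:y1,x0:x1,::-1]; cv2.imwrite(f'pics/{fn}.png',cv2.resize(c,None,fx=s,fy=s,interpolation=cv2.INTER_CUBIC))
def ray(f,u,v):
    M=np.array(f['camera_from_world']); R=M[:3,:3]; c=-R.T@M[:3,3]
    d=R.T@np.array([(u-f['cx'])/f['fx'],-(v-f['cy'])/f['fy'],-1.0]); return c,d
def at(f,u,v,z):
    c,d=ray(f,u,v); return c+d*(z-c[2])/d[2]
def proj(f,p):
    M=np.array(f['camera_from_world']); q=M[:3,:3]@np.asarray(p)+M[:3,3]
    return np.array([f['cx']+f['fx']*q[0]/-q[2], f['cy']+f['fy']*-q[1]/-q[2]])
E
python3 - <<'E'
from h import *
s=get_state(); print(s)
for n in ['scene','top']:
    f=snap(n,n+'0'); print({k:v for k,v in f.items() if k!='frame'})
    cv2.imwrite(f'pics/{n}0b.png',cv2.resize(f['frame'][:,:,::-1],(800,600),interpolation=cv2.INTER_CUBIC))
E
```

```text
pics
{'time_s': 0.0, 'joints': array([-9.48424833e-01,  3.85569732e-01,  6.60670836e-03, -4.99692457e-04,
       -1.19401338e+00, -2.58570296e-01]), 'qd': array([ 2.43819248e-04,  1.34925175e-03, -8.57412026e-04, -1.37700093e-03,
        4.03392255e-05,  2.31167875e-03]), 'joint_torque': array([ 1.11050700e-03, -3.92289984e+01,  1.88394052e+01,  4.18596849e+00,
       -4.67419275e-03, -1.53360673e-05]), 'eef_pos': array([ 0.22217876, -0.58353813,  0.23020606]), 'tool_rot': array([-1.54972732, -0.28481234,  0.28561588]), 'contact_force': array([ 0.35436122, -0.61469385, -0.43184201]), 'torque': array([ 0.00515977,  0.02818556, -0.01341975]), 'width': 1.0019465166639676}
{'fx': 397.86025358524694, 'fy': 397.86025358524694, 'cx': 248.441058079338, 'cy': 191.09149990613986, 'camera_from_world': array([[ 0.75384059,  0.65691584,  0.01363614, -0.30689128],
       [-0.56967726,  0.64310773,  0.51174239,  0.33160213],
       [ 0.32740217, -0.39354038,  0.85903072, -1.74701859],
       [ 0.        ,  0.        ,  0.        ,  1.        ]])}
{'fx': 353.312655847177, 'fy': 353.312655847177, 'cx': 254.68145808408127, 'cy': 189.14840162740128, 'camera_from_world': array([[-0.08594456, -0.99628513,  0.00542837, -0.09272805],
       [ 0.97409967, -0.08288445,  0.21038063, -0.52288892],
       [-0.20914916,  0.02336885,  0.97760448, -1.07798598],
       [ 0.        ,  0.        ,  0.        ,  1.        ]])}
```

View pics/scene0b.png

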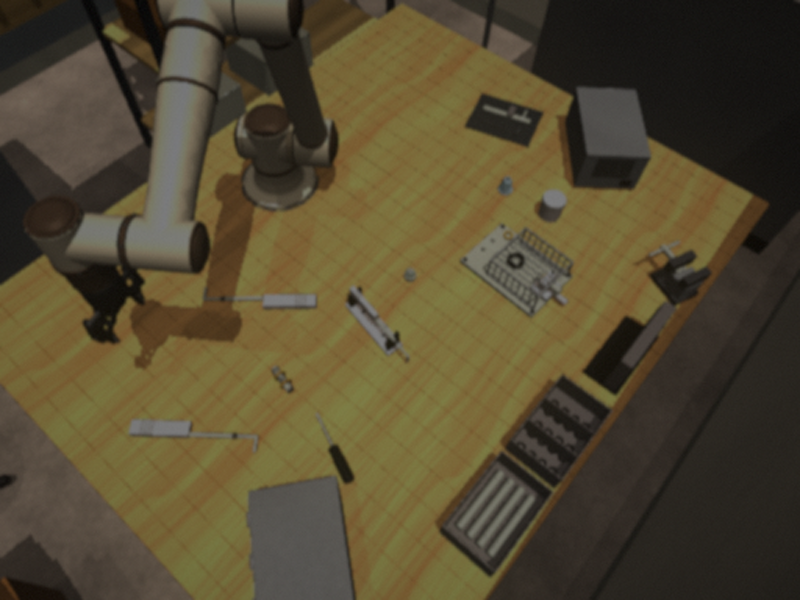

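View pics/top0b.png

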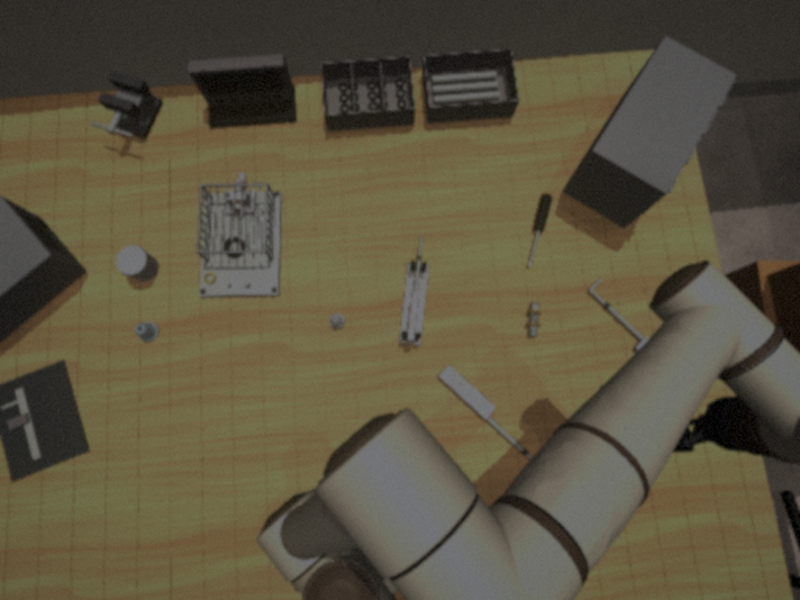

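Candidates for the rod, in the 800x600 scene view: the one in the rest at (378,322), a larger one at (262,300), and a larger one at (195,432). The smallest is the one in the rest, also at (415,300) in the top view. I'll check it in a close crop.

```bash
python3 - <<'E'
from h import *
s=load('scene0');t=load('top0')
crop(s,'c1',215,270,175,240,9)
crop(t,'c2',245,285,145,230,7)
crop(s,'c3',290,370,135,205,9)
crop(t,'c4',115,190,105,195,6.5)
E
```

```text
(no output)
```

View pics/c1.png

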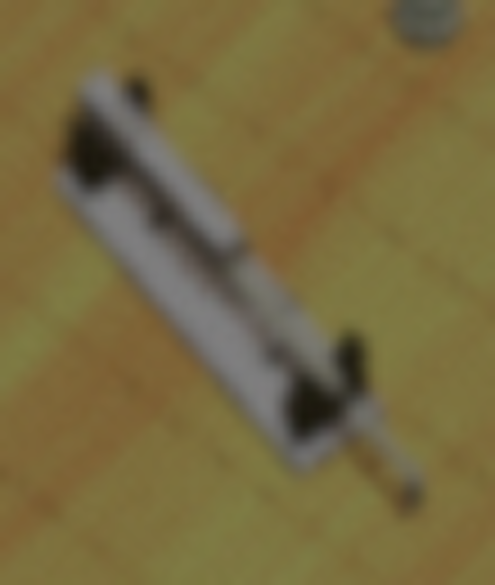

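View pics/c2.png

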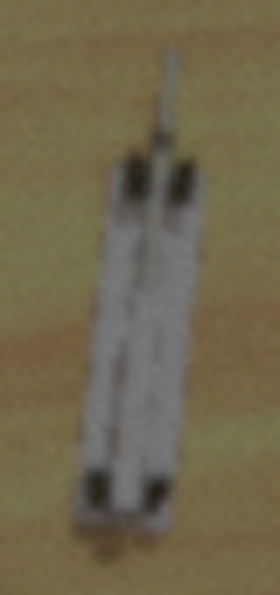

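View pics/c3.png

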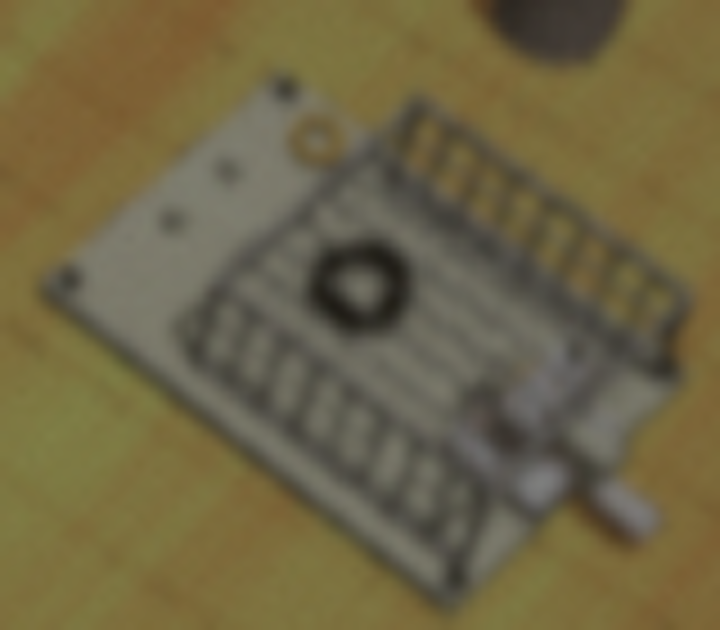

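View pics/c4.png

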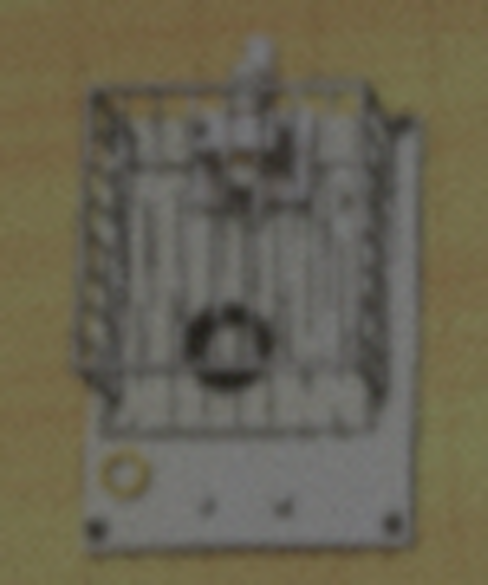

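The crops show the rod with a handle, thin shaft and hook lying in the notched rest, and the ring under the guard at c3 (361,287) and c4 (229,345). Now I'll fit the poses.

```bash
cat > fit.py <<'E'
from h import *
from scipy.optimize import least_squares
s=load('scene0');t=load('top0')
def px(p,x0,y0,k): return np.array([x0+(p[0]+.5)/k-.5,y0+(p[1]+.5)/k-.5])
S=lambda *p:(s,px(p,290,135,9)); T=lambda *p:(t,px(p,115,105,6.5))
S1=lambda *p:(s,px(p,215,175,9)); T1=lambda *p:(t,px(p,245,145,7))
obs=[(S(45,287),(-40,-85,12)),(S(283,70),(-40,85,12)),(S(450,606),(195,-85,6)),
(S(172,220),(-18,-20,20)),(S(228,170),(-18,20,20)),
(T(86,548),(-40,85,8)),(T(412,548),(-40,-85,8)),(T(422,116),(195,-85,12)),
(T(207,506),(-18,20,20)),(T(283,507),(-18,-20,20))]
def fit(obs,x0):
    def r(q):
        c,sn=np.cos(q[2]),np.sin(q[2]); o=[]
        for (f,u),p in obs:
            p=np.array(p)/1000; o.append(proj(f,[q[0]+c*p[0]-sn*p[1],q[1]+sn*p[0]+c*p[1],p[2]])-u)
        return np.concatenate(o)
    R=least_squares(r,x0,loss='soft_l1'); return R.x,r(R.x).reshape(-1,2).round(1)
if __name__=='__main__':
    for sel in (obs,obs[:5],obs[5:]):
        q,r=fit(sel,[.6,.25,0]); print(q.round(4),np.degrees(q[2]).round(2)); print(r.tolist())
    q,_=fit(obs,[.6,.25,0])
    for f,u in (S(361,287),T(229,347)):
        p=at(f,*u,.024 if f is t else .022); d=p[:2]-q[:2]; c,sn=np.cos(q[2]),np.sin(q[2]); print('ring',p.round(4),(c*d[0]+sn*d[1]).round(4),(-sn*d[0]+c*d[1]).round(4))
    # rest: posts tops, hook tip
    for n,(f,u),z in [('hook end S',S1(408,500),.020),('hook bend S',S1(408,465),.047),('hook top T',T1(171,50),.047),('shaft at front post T',T1(158,178),.049),('handle rear T',T1(126,505),.068),
      ('handle rear top S',S1(97,82),.068),('handle front top S',S1(240,250),.068),
      ('strip FL T',T1(110,168),.008),('strip FR T',T1(206,172),.008),('strip RL T',T1(75,525),.008),('strip RR T',T1(170,530),.008),
      ('strip RR S',S1(60,178),.008),('strip FR S',S1(302,470),.008),('strip FL S',S1(348,425),.008)]:
        print(n,at(f,*u,z).round(4))
E
python3 fit.py
```

```text
[ 0.5923  0.1988 -0.0635] -3.64
[[-0.9, -0.4], [-0.5, 0.1], [-0.1, 1.0], [-0.1, -0.2], [-0.0, -0.3], [-0.6, 0.7], [0.3, -0.3], [0.0, -0.2], [-0.5, -0.4], [-0.1, -0.8]]
[ 0.5933  0.1996 -0.0595] -3.41
[[-0.6, -0.3], [-0.3, 0.0], [0.4, 0.9], [0.2, -0.2], [0.2, -0.3]]
[ 0.5915  0.1983 -0.0658] -3.77
[[-0.5, 0.9], [0.4, -0.0], [0.3, 0.1], [-0.3, -0.2], [0.1, -0.6]]
ring [0.6597 0.2047 0.022 ] 0.0668 0.0101
ring [0.6565 0.2041 0.024 ] 0.0637 0.0094
hook end S [ 0.6307 -0.1936  0.02  ]
hook bend S [ 0.6282 -0.1923  0.047 ]
hook top T [ 0.6373 -0.1954  0.047 ]
shaft at front post T [ 0.5749 -0.1833  0.049 ]
handle rear T [ 0.4207 -0.1537  0.068 ]
handle rear top S [ 0.4232 -0.1516  0.068 ]
handle front top S [ 0.5209 -0.172   0.068 ]
strip FL T [ 0.5928 -0.1632  0.008 ]
strip FR T [ 0.5869 -0.2094  0.008 ]
strip RL T [ 0.4212 -0.1314  0.008 ]
strip RR T [ 0.4151 -0.1756  0.008 ]
strip RR S [ 0.4173 -0.1718  0.008 ]
strip FR S [ 0.5861 -0.2074  0.008 ]
strip FL S [ 0.5868 -0.1794  0.008 ]
```

```bash
cat >> h.py <<'E'
from scipy.spatial.transform import Rotation as Ro
def plan(goal,yaw_rod):
    """shift in tool axes to goal, turn units so that jaw axis z is perpendicular to rod yaw"""
    s=get_state(); R=Ro.from_rotvec(s['tool_rot']).as_matrix()
    zx=np.degrees(np.arctan2(R[1,0],R[0,0])) # tool x heading
    best=((yaw_rod-zx+90)%180)-90
    print('t',round(s['time_s'],2),'tcp',s['eef_pos'].round(4),'xhead',zx.round(2),'ydir',R[:,1].round(3),'F',s['contact_force'].round(2),'M',s['torque'].round(3),'w',round(s['width'],3))
    print('shift in tool axes mm',(R.T@(np.array(goal)-s['eef_pos'])*1000).round(1),'turn units',(-best/5).round(3),'j6',s['joints'][5].round(3))
E
python3 -c "
from h import *
plan([.481,-.1653,.13],-10.9)"
```

```text
t 0.1 tcp [ 0.2222 -0.5836  0.2303] xhead 20.84 ydir [-0.001  0.002 -1.   ] F [-0.36  0.58  0.36] M [-0.028  0.026  0.002] w 1.001
shift in tool axes mm [390.7 100.9 298.7] turn units 6.347 j6 -0.259
```

Call:
send_rows(
  targets=[
    [[0.01,0,0.03,1.27,100],[0.01,0,0.035,1.27,100],[0.01,0,0.035,1.27,100],[0.01,0,0.035,1.27,100],[0.01,0,0.035,1.27,100],[0.02,0,0.035,0,100],[0.02,0,0.035,0,100]],
  ],
)

```text
time_s: 0.8
eef_pos: [0.3012, -0.348, 0.2313]
tool_rot: [-1.565, 0.15, -0.15]
contact_force: [1.0, -0.4, -0.2]
width: 1.003
```

```bash
python3 -c "
from h import *
plan([.481,-.1653,.13],-10.9)"
```

```text
t 0.8 tcp [ 0.3012 -0.348   0.2313] xhead -10.96 ydir [ 0.  0. -1.] F [ 0.96 -0.39 -0.19] M [ 0.013 -0.03  -0.014] w 1.003
shift in tool axes mm [141.8 101.3 213.5] turn units -0.011 j6 -1.259
```

Call:
send_rows(
  targets=[
    [[0.024,0,0.036,0,50],[0.024,0,0.036,0,50],[0.024,0,0.036,0,50],[0.024,0.02,0.036,0,50],[0.024,0.04,0.036,0,50],[0.022,0.03,0.033,0,50],[0,0,0,0,50]],
  ],
)

```text
time_s: 1.5
eef_pos: [0.4761, -0.1689, 0.1429]
tool_rot: [-1.565, 0.153, -0.14]
contact_force: [-0.1, 0.1, 0.2]
width: 0.499
```

```bash
python3 -c "
from h import *
plan([.481,-.1653,.036],-10.9)
s=snap('scene','scene1');t=snap('top','top1')
crop(s,'d1',205,280,165,240,8)
crop(t,'d2',225,305,145,230,7)
"
```

```text
t 1.5 tcp [ 0.4761 -0.1689  0.1429] xhead -10.7 ydir [-0.008  0.001 -1.   ] F [-0.06  0.13  0.2 ] M [0.092 0.044 0.041] w 0.499
shift in tool axes mm [  5.  106.8   4.5] turn units 0.041 j6 -1.737
```

View pics/d1.png

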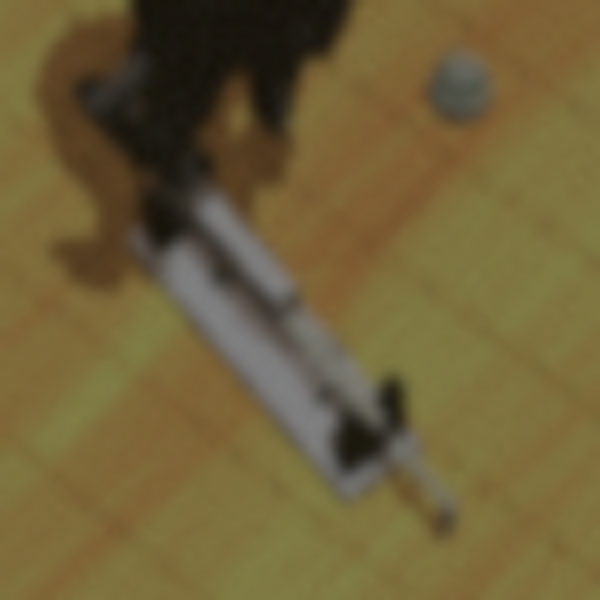

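View pics/d2.png

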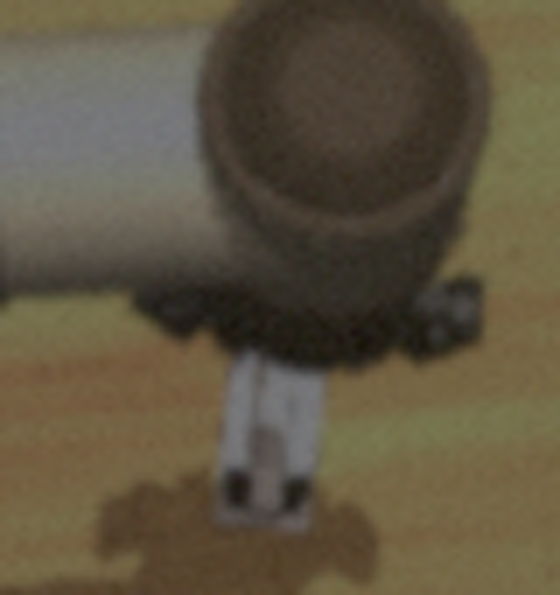

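The gripper is over the handle: d2 shows the fingers at (180,310) and (450,310), straddling the rod at (265,440). I'll let it settle, then descend.

Call:
send_rows(
  targets=[
    [[0,0.02,0,0,50],[0,0.03,0,0,50],[0,0,0,0,50],[0,0,0,0,50]],
  ],
)

```text
time_s: 2.0
eef_pos: [0.4763, -0.1727, 0.0985]
tool_rot: [-1.566, 0.149, -0.151]
contact_force: [-0.7, -0.4, 1.1]
width: 0.502
```

```bash
python3 -c "
from h import *
plan([.481,-.1653,.036],-10.9)
"
```

```text
t 2.0 tcp [ 0.4763 -0.1727  0.0985] xhead -10.95 ydir [ 0.001 -0.001 -1.   ] F [-0.69 -0.39  1.06] M [-0.001 -0.073 -0.002] w 0.502
shift in tool axes mm [ 3.2 62.5  8.2] turn units -0.01 j6 -1.736
```

Call:
send_rows(
  targets=[
    [[0.003,0,0.008,0,50],[0,0.025,0,0,50],[0,0.025,0,0,50],[0,0.0125,0,0,50],[0,0,0,0,50],[0,0,0,0,50]],
  ],
)

```text
time_s: 2.6
eef_pos: [0.482, -0.1645, 0.0362]
tool_rot: [-1.566, 0.147, -0.151]
contact_force: [1.1, 0.3, 0.5]
width: 0.497
```

```bash
python3 -c "
from h import *
plan([.481,-.1653,.036],-10.9)
s=snap('scene','scene2');t=snap('top','top2')
crop(s,'e1',205,280,165,240,8)
crop(t,'e2',225,305,145,230,7)
"
```

```text
t 2.6 tcp [ 0.482  -0.1645  0.0362] xhead -10.87 ydir [ 0.003 -0.    -1.   ] F [1.07 0.3  0.54] M [-0.006 -0.069  0.006] w 0.497
shift in tool axes mm [-0.9  0.2 -1. ] turn units 0.006 j6 -1.752
```

View pics/e1.png

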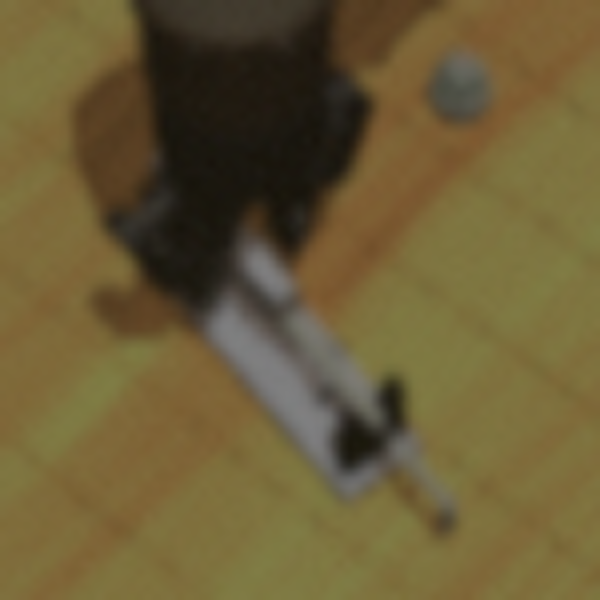

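View pics/e2.png

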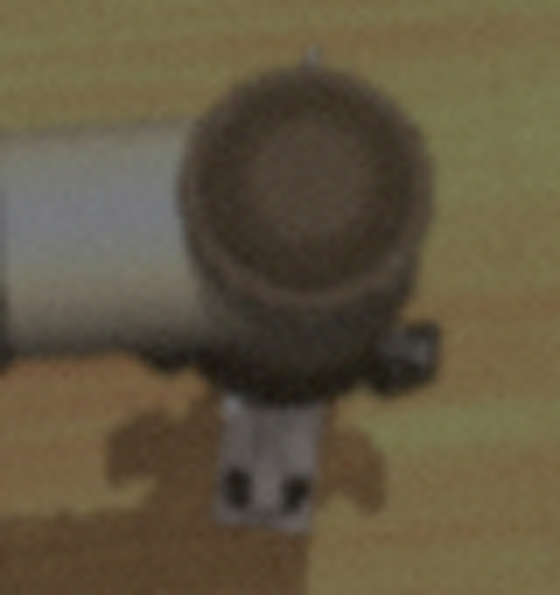

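The fingers straddle the handle, so I'll close.

Call:
send_rows(
  targets=[
    [[0,0,-0.0005,0,30],[0,0,0,0,0],[0,0,0,0,0],[0,0,0,0,0],[0,0,0,0,0],[0,0,0,0,0],[0,0,0,0,0]],
  ],
)

```text
time_s: 3.4
eef_pos: [0.4812, -0.1651, 0.0358]
tool_rot: [-1.566, 0.148, -0.15]
contact_force: [-0.6, 1.4, 6.5]
width: 0.155
```

```bash
python3 -c "
from h import *
plan([.481,-.1653,.036],-10.9)
"
```

```text
t 3.4 tcp [ 0.4812 -0.1651  0.0358] xhead -10.88 ydir [ 0.001 -0.    -1.   ] F [-0.58  1.42  6.48] M [ 0.424  0.342 -0.017] w 0.155
shift in tool axes mm [-0.2 -0.2 -0.3] turn units 0.003 j6 -1.75
```

Call:
send_rows(
  targets=[
    [[0,-0.003,0,0,0],[0,-0.007,0,0,0],[0,-0.02,0,0,0],[0,-0.03,0,0,0],[0,-0.03,0,0,0],[0,-0.01,0,0,0],[0,0,0,0,0],[0,0,0,0,0],[0,0,0,0,0]],
  ],
)

```text
time_s: 4.3
eef_pos: [0.4794, -0.1649, 0.1332]
tool_rot: [-1.565, 0.153, -0.147]
contact_force: [0.0, 0.7, -1.8]
width: 0.153
```

```bash
python3 -c "
from h import *
plan([.49,.20,.136],-3.6)
s=snap('scene','scene3');t=snap('top','top3')
crop(s,'f1',205,285,150,240,7)
crop(t,'f2',225,305,130,230,6)
"
```

```text
t 4.3 tcp [ 0.4794 -0.1649  0.1332] xhead -10.93 ydir [-0.004  0.    -1.   ] F [ 0.03  0.73 -1.8 ] M [0.048 0.063 0.048] w 0.153
shift in tool axes mm [-58.8  -2.6 360.3] turn units -1.466 j6 -1.75
```

View pics/f1.png

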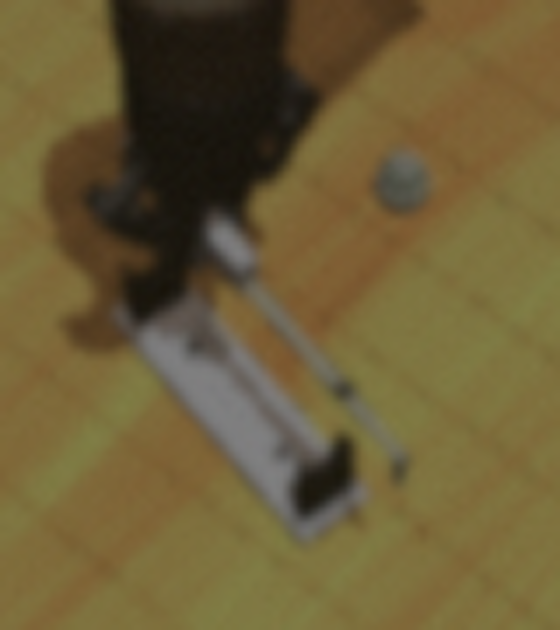

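View pics/f2.png

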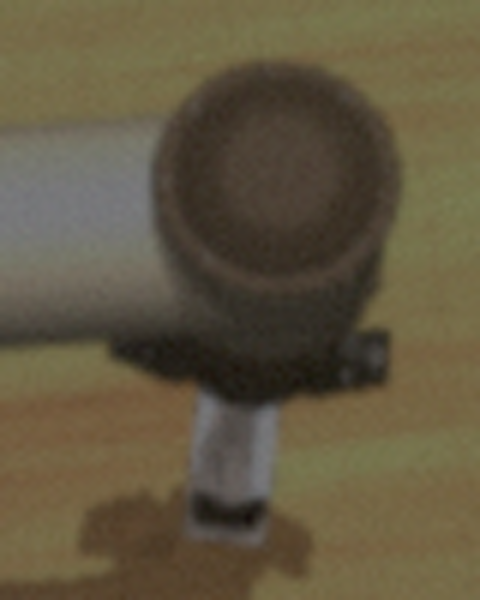

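The rod is clear of the rest and level, with its hook at f1 (400,470). Next I'll carry it across at height.

Call:
send_rows(
  targets=[
    [[0,0,0.01,-0.7,0],[-0.005,0,0.03,-0.76,0],[-0.014,0,0.04,0,0],[-0.015,0,0.04,0,0],[-0.015,0,0.045,0,0],[-0.015,0,0.045,0,0],[-0.015,0,0.045,0,0],[-0.015,0,0.045,0,0],[-0.015,0,0.04,0,0],[0,0,0.03,0,0]],
  ],
)

```text
time_s: 5.4
eef_pos: [0.3966, 0.2128, 0.1344]
tool_rot: [-1.571, 0.048, -0.046]
contact_force: [1.1, -0.3, -1.0]
width: 0.152
```

Call:
send_rows(
  targets=[
    [[0,0,0,0,0],[0,0,0,0,0],[0,0,0,0,0]],
  ],
)

```text
time_s: 5.7
eef_pos: [0.3979, 0.21, 0.1342]
tool_rot: [-1.572, 0.051, -0.049]
contact_force: [0.5, 0.0, -1.0]
width: 0.154
```

```bash
python3 -c "
from h import *
plan([.394,.212,.06],-3.6)
s=snap('scene','scene4');t=snap('top','top4')
crop(s,'g1',250,370,110,210,6)
crop(t,'g2',115,205,105,205,6)
"
```

```text
t 5.7 tcp [0.3979 0.21   0.1342] xhead -3.66 ydir [-0.001 -0.001 -1.   ] F [ 0.48  0.01 -0.99] M [ 0.03  -0.    -0.037] w 0.154
shift in tool axes mm [-4.  74.2  1.9] turn units -0.011 j6 -2.483
```

View pics/g1.png

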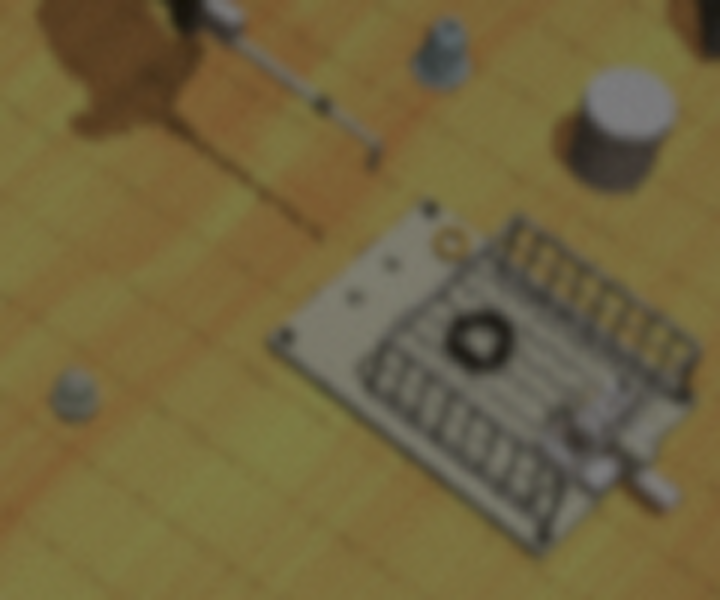

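View pics/g2.png

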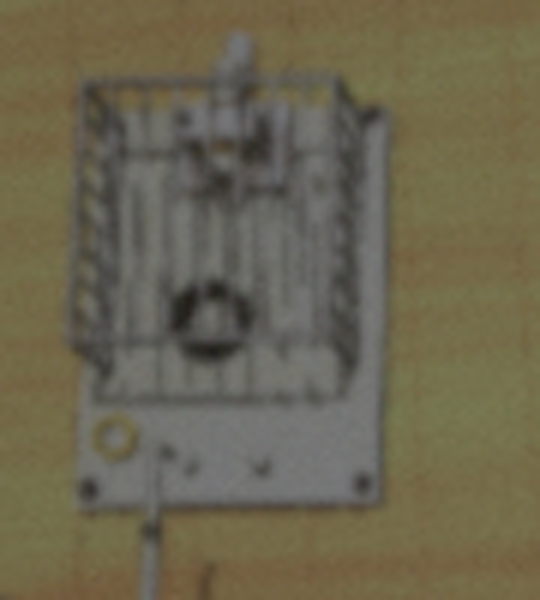

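```bash
cat > m.py <<'E'
from fit import *
s=load('scene4');t=load('top4')
st=get_state(); tcp=st['eef_pos']; h=np.radians(-3.66)
for n,f,u,z in [('end S',s,px((372,164),250,110,6),.120),('bend S',s,px((379,148),250,110,6),.145),('end T',t,px((167,455),115,105,6),.120),('top T',t,px((153,449),115,105,6),.145)]:
    p=at(f,*u,z); d=p[:2]-tcp[:2]
    print(n,p.round(4),'ahead',(np.cos(h)*d[0]+np.sin(h)*d[1]).round(4),'left',(-np.sin(h)*d[0]+np.cos(h)*d[1]).round(4))
for L in (.147,.155,.163):
    for z in (.120,.145):
        P=np.r_[tcp[:2]+L*np.array([np.cos(h),np.sin(h)]),z]
        a=(proj(s,P)-[250,110]+.5)*6-.5;b=(proj(t,P)-[115,105]+.5)*6-.5; print(L,z,a.round(),b.round())
E
python3 m.py
```

```text
end S [0.5517 0.2045 0.12  ] ahead 0.1535 left 0.0044
bend S [0.5565 0.1993 0.145 ] ahead 0.1586 left -0.0005
end T [0.5552 0.2016 0.12  ] ahead 0.1572 left 0.0018
top T [0.5522 0.201  0.145 ] ahead 0.1542 left 0.0009
0.147 0.12 [360. 162.] [170. 475.]
0.147 0.145 [366. 137.] [154. 463.]
0.155 0.12 [369. 169.] [170. 459.]
0.155 0.145 [375. 144.] [155. 447.]
0.163 0.12 [379. 176.] [171. 444.]
0.163 0.145 [385. 151.] [156. 432.]
```

Call:
send_rows(
  targets=[
    [[0,0.02,0.005,0,0],[0,0.03,0.006,0,0],[0,0.025,0,0,0],[0,0.012,0,0,0],[0,0,0,0,0],[0,0,0,0,0],[0,0,0,0,0]],
  ],
)

```text
time_s: 6.5
eef_pos: [0.3998, 0.2223, 0.0488]
tool_rot: [-1.569, 0.049, -0.051]
contact_force: [-0.2, 0.3, -1.3]
width: 0.156
```

```bash
python3 -c "
from h import *
plan([.5043,.2143,.047],-3.6)
s=snap('scene','scene5');t=snap('top','top5')
crop(s,'h1',270,370,110,210,6)
crop(t,'h2',115,205,105,205,6)
"
```

```text
t 6.5 tcp [0.3998 0.2223 0.0488] xhead -3.63 ydir [ 0.002  0.002 -1.   ] F [-0.22  0.3  -1.29] M [ 0.024 -0.038  0.008] w 0.156
shift in tool axes mm [104.8   2.   -1.3] turn units -0.007 j6 -2.499
```

View pics/h1.png

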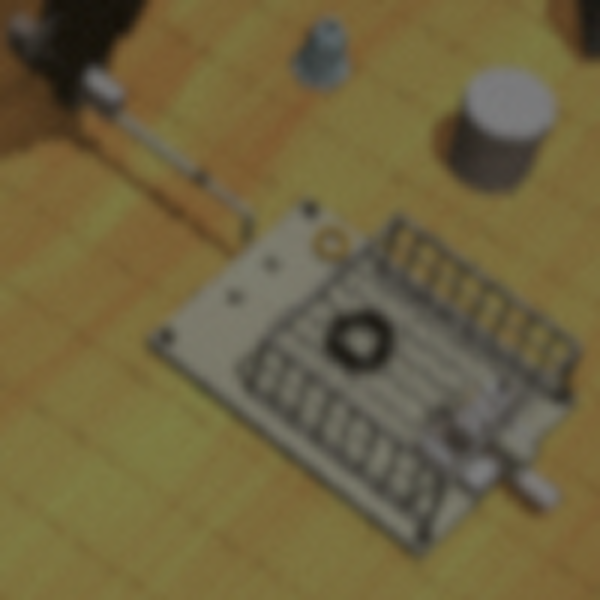

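View pics/h2.png

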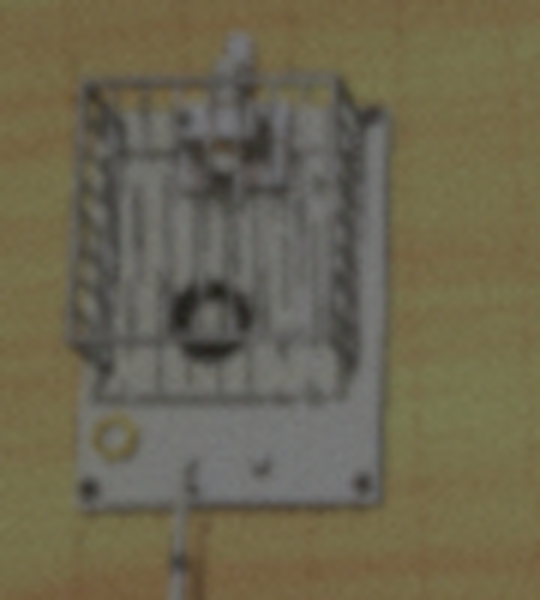

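```bash
cat > m2.py <<'E'
from fit import *
s=load('scene5');t=load('top5')
q,_=fit(obs,[.6,.25,0]); c,sn=np.cos(q[2]),np.sin(q[2])
loc=lambda p:(np.array([[c,sn],[-sn,c]])@(p[:2]-q[:2])*1000).round(1)
tcp=np.array([.3998,.2223]); h=np.radians(-3.63)
for n,f,u,z in [('end S',s,px((247,236),270,110,6),.035),('bend S',s,px((250,215),270,110,6),.060),('end T',t,px((193,492),115,105,6),.034),('top T',t,px((182,492),115,105,6),.060),
 ('ring S',s,px((360,341),270,110,6),.018),('bore top S',s,px((363,343),270,110,6),.018),('ring T',t,px((211,321),115,105,6),.021)]:
    p=at(f,*u,z); print(n,p.round(4),'station',loc(p))
P=np.r_[tcp+.156*np.array([np.cos(h),np.sin(h)]),.034]; print('kin hook',loc(P))
for z in(.034,.06):
    P[2]=z;print((proj(s,P)-[270,110]+.5)*6-.5,(proj(t,P)-[115,105]+.5)*6-.5)
E
python3 m2.py
```

```text
end S [0.5553 0.2154 0.035 ] station [-38.   14.2]
bend S [0.5548 0.2133 0.06  ] station [-38.4  12.1]
end T [0.5562 0.2136 0.034 ] station [-37.   12.5]
top T [0.5503 0.212  0.06  ] station [-42.8  10.5]
ring S [0.6584 0.2073 0.018 ] station [65.3 12.7]
bore top S [0.6608 0.2073 0.018 ] station [67.8 12.8]
ring T [0.6571 0.2051 0.021 ] station [64.3 10.4]
kin hook [-37.6  11.3]
[244.38906454 239.70559761] [195.21878477 493.1648425 ]
[250.11028868 216.33294828] [180.97376797 482.58845678]
```

Call:
send_rows(
  targets=[
    [[0.01,0.002,0,0,0],[0.02,0,0,0,0],[0.02,0,-0.001,0,0],[0.02,0,0,0,0],[0.02,0,0,0,0],[0.014,0,0,0,0],[0,0,0,0,0],[0,0,0,0,0],[0,0,0,0,0]],
  ],
)

```text
time_s: 7.5
eef_pos: [0.5022, 0.2142, 0.0458]
tool_rot: [-1.571, 0.05, -0.049]
contact_force: [-0.8, -0.6, -1.9]
width: 0.156
```

```bash
python3 -c "
from h import *
plan([.5043,.2143,.047],-3.6)
s=snap('scene','scene6');t=snap('top','top6')
crop(s,'i1',310,360,145,195,12)
crop(t,'i2',130,180,135,195,10)
"
```

```text
t 7.5 tcp [0.5022 0.2142 0.0458] xhead -3.6 ydir [-0.001 -0.    -1.   ] F [-0.83 -0.63 -1.86] M [ 0.056  0.006 -0.057] w 0.156
shift in tool axes mm [ 2.1 -1.2  0.2] turn units -0.001 j6 -2.334
```

View pics/i1.png

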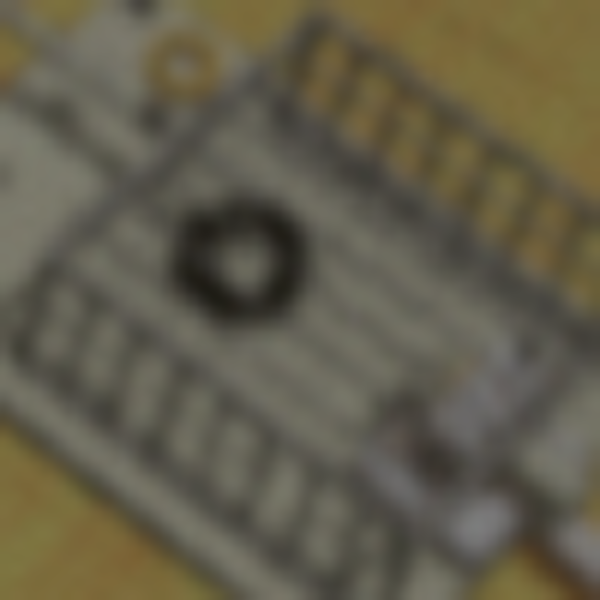

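View pics/i2.png

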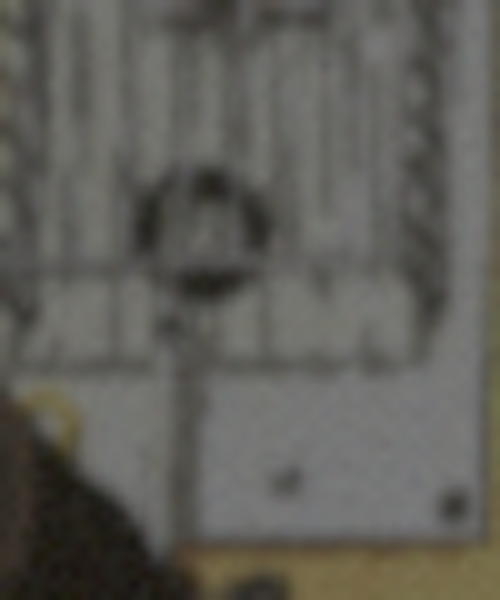

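```bash
python3 - <<'E'
from fit import *
s=load('scene6');t=load('top6')
h=np.radians(-3.6);tcp=np.array([.5022,.2142])
a=s['frame'][145:195,310:360,::-1];b=t['frame'][135:195,130:180,::-1]
def enh(c,k): 
    c=cv2.resize(c,None,fx=k,fy=k,interpolation=cv2.INTER_LANCZOS4).astype(float); return np.clip((c-20)*2.2,0,255).astype(np.uint8)
A=enh(a,12);B=enh(b,10)
for L in(.153,.159):
  for z in(.030,.057):
    P=np.r_[tcp+L*np.array([np.cos(h),np.sin(h)]),z]
    pa=(proj(s,P)-[310,145]+.5)*12-.5;pb=(proj(t,P)-[130,135]+.5)*10-.5;print(L,z,pa.round(),pb.round())
cv2.imwrite('pics/j1.png',np.hstack([A,np.zeros((600,1,3),np.uint8)])); cv2.imwrite('pics/j2.png',B)
E
```

```text
0.153 0.03 [234. 241.] [196. 234.]
0.153 0.057 [250. 195.] [172. 209.]
0.159 0.03 [248. 252.] [197. 216.]
0.159 0.057 [264. 205.] [173. 192.]
```

View pics/j1.png

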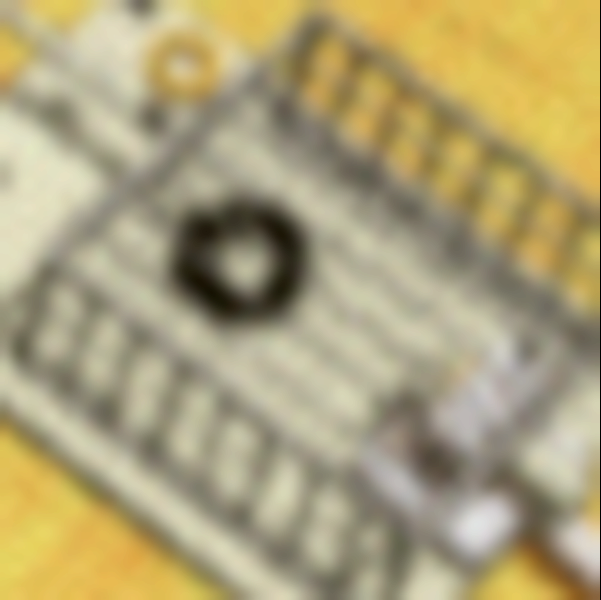

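View pics/j2.png

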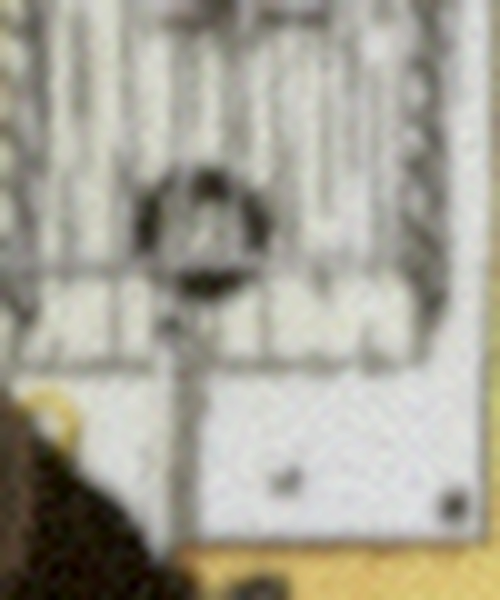

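Call:
send_rows(
  targets=[
    [[0,0.002,0,0,0],[0,0.002,0,0,0],[0,0.002,0,0,0],[0,0,0,0,0],[0,0,0,0,0]],
  ],
)

```text
time_s: 8.1
eef_pos: [0.5027, 0.2145, 0.0398]
tool_rot: [-1.57, 0.049, -0.049]
contact_force: [-1.1, 0.5, -1.3]
width: 0.152
```

Call:
send_rows(
  targets=[
    [[0,0.001,0,0,0],[0,0.001,0,0,0],[0,0.001,0,0,0],[0,0,0,0,0],[0,0,0,0,0]],
  ],
)

```text
time_s: 8.6
eef_pos: [0.5028, 0.2145, 0.0368]
tool_rot: [-1.57, 0.049, -0.049]
contact_force: [-0.3, 0.4, -1.3]
width: 0.154
```

Call:
send_rows(
  targets=[
    [[0,0.002,0,0,0],[0,0.002,0,0,0],[0,0.001,0,0,0],[0,0.001,0,0,0],[0,0,0,0,0],[0,0,0,0,0]],
  ],
)

```text
time_s: 9.2
eef_pos: [0.5028, 0.2145, 0.0308]
tool_rot: [-1.57, 0.049, -0.049]
contact_force: [-0.3, 0.6, -0.3]
width: 0.153
```

```bash
cat > r.py <<'E'
from h import *
import sys
# average several readings via short camera calls
F=[];P=[]
for i in range(int(sys.argv[1]) if len(sys.argv)>1 else 4):
    s=get_state();F.append(s['contact_force']);P.append(s['eef_pos']);grab_frame('top')
s=get_state();F.append(s['contact_force']);P.append(s['eef_pos'])
print(round(s['time_s'],2),np.mean(P,0).round(4),'F',np.mean(F,0).round(2),'sd',np.std(F,0).round(2),'raw',np.array(F)[:,0].round(1).tolist())
E
python3 r.py
```

```text
9.4 [0.5028 0.2145 0.0309] F [ 0.03  0.25 -1.2 ] sd [0.35 0.38 0.5 ] raw [-0.3, 0.2, -0.3, -0.1, 0.6]
```

Call:
send_rows(
  targets=[
    [[0,0.0005,0,0,0],[0,0.0005,0,0,0],[0,0,0,0,0],[0,0,0,0,0]],
  ],
)

```text
time_s: 9.8
eef_pos: [0.5028, 0.2145, 0.0298]
tool_rot: [-1.57, 0.049, -0.049]
contact_force: [0.1, 0.5, -2.0]
width: 0.157
```

```bash
python3 r.py
```

```text
10.0 [0.5028 0.2145 0.0299] F [-0.14  0.1  -1.53] sd [0.22 0.38 0.33] raw [0.1, -0.0, -0.2, -0.1, -0.5]
```

Call:
send_rows(
  targets=[
    [[-0.003,0,0,0,0],[-0.003,0,0,0,0],[-0.003,0,-0.0005,0,0],[-0.003,0,-0.0015,0,0],[-0.003,0,-0.002,0,0],[-0.003,0,-0.002,0,0],[-0.003,0,-0.002,0,0],[-0.003,0,-0.0015,0,0],[-0.003,0,-0.0005,0,0],[-0.003,0,0,0,0]],
  ],
)

```text
time_s: 11.0
eef_pos: [0.472, 0.2063, 0.0299]
tool_rot: [-1.57, 0.05, -0.05]
contact_force: [0.8, 0.1, -1.6]
width: 0.153
```

Call:
send_rows(
  targets=[
    [[-0.003,0,0,0,0],[-0.003,0,0,0,0],[-0.003,0,0,0,0],[-0.003,0,0,0,0],[-0.003,0,0,0,0],[-0.003,0,0,0,0],[-0.002,0,0,0,0],[0,0,0,0,0],[0,0,0,0,0]],
  ],
)

```text
time_s: 11.9
eef_pos: [0.4521, 0.2076, 0.0298]
tool_rot: [-1.57, 0.05, -0.049]
contact_force: [-0.3, 0.9, -1.6]
width: 0.156
```

```bash
python3 r.py; python3 -c "
from h import *
s=snap('scene','scene7');t=snap('top','top7')
crop(s,'k1',300,350,135,185,12)
crop(t,'k2',130,180,145,200,10)
"
```

```text
12.1 [0.4522 0.2076 0.0298] F [ 0.21 -0.19 -1.33] sd [0.65 0.76 0.57] raw [-0.3, 0.0, -0.3, 0.1, 1.5]
```

View pics/k1.png

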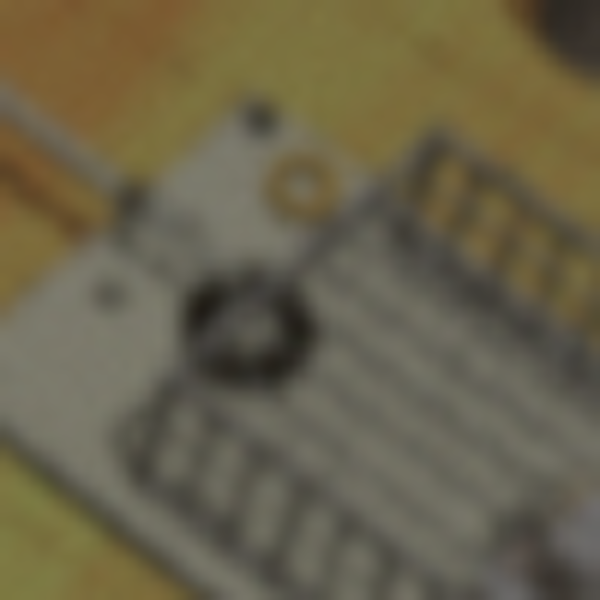

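View pics/k2.png

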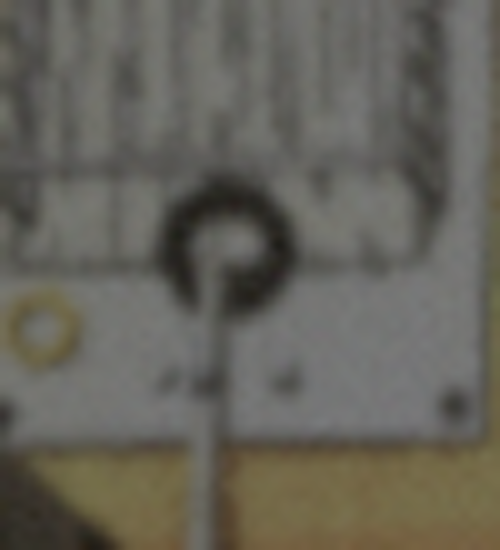

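The ring has been towed to k2 (230,245), centred between the pins at (165,382) and (285,382), and it is flat. I'll continue.

Call:
send_rows(
  targets=[
    [[-0.003,0,0,0,0],[-0.003,0,0,0,0],[-0.003,0,0,0,0],[-0.003,0,0,0,0],[-0.003,0,0,0,0],[-0.002,0,0,0,0],[-0.002,0,0,0,0],[-0.001,0,0,0,0],[0,0,0,0,0],[0,0,0,0,0]],
  ],
)

```text
time_s: 13.2
eef_pos: [0.4321, 0.2088, 0.0298]
tool_rot: [-1.571, 0.05, -0.049]
contact_force: [-0.9, 0.6, -1.4]
width: 0.151
```

```bash
python3 r.py
```

```text
13.4 [0.4322 0.2088 0.0298] F [ 0.06 -0.   -1.19] sd [0.55 0.45 0.57] raw [-0.9, 0.4, -0.0, 0.7, 0.1]
```

Call:
send_rows(
  targets=[
    [[-0.0005,0,0,0,0],[-0.0005,0,0,0,0],[-0.0005,0,0,0,0],[-0.0005,0,0,0,0],[0,0,0,0,0]],
  ],
)

```text
time_s: 13.9
eef_pos: [0.4303, 0.2091, 0.0299]
tool_rot: [-1.57, 0.049, -0.049]
contact_force: [0.3, 0.2, -1.3]
width: 0.156
```

Call:
send_rows(
  targets=[
    [[-0.0005,0,0,0,0],[-0.0005,0,0,0,0],[0,0,0,0,0]],
  ],
)

```text
time_s: 14.2
eef_pos: [0.4292, 0.2091, 0.0299]
tool_rot: [-1.57, 0.049, -0.049]
contact_force: [0.2, -0.2, -3.1]
width: 0.159
```

Call:
send_rows(
  targets=[
    [[-0.0005,0,0,0,0],[-0.0005,0,0,0,0],[0,0,0,0,0]],
  ],
)

```text
time_s: 14.5
eef_pos: [0.4282, 0.2092, 0.0299]
tool_rot: [-1.57, 0.049, -0.049]
contact_force: [0.3, 0.0, -1.0]
width: 0.157
```

Call:
send_rows(
  targets=[
    [[-0.0005,0,0,0,0],[0,0,0,0,0]],
  ],
)

```text
time_s: 14.7
eef_pos: [0.4278, 0.2092, 0.0299]
tool_rot: [-1.57, 0.049, -0.049]
contact_force: [0.3, -0.1, -0.9]
width: 0.153
```

Call:
send_rows(
  targets=[
    [[-0.0005,0,0,0,0],[0,0,0,0,0]],
  ],
)

```text
time_s: 14.9
eef_pos: [0.4272, 0.2092, 0.0299]
tool_rot: [-1.57, 0.05, -0.049]
contact_force: [0.9, 0.5, -1.7]
width: 0.155
```

```bash
python3 r.py; python3 -c "
from h import *
s=snap('scene','scene8');t=snap('top','top8')
crop(s,'l1',300,350,135,185,12)
crop(t,'l2',130,180,145,200,10)
"
```

```text
15.1 [0.4273 0.2092 0.0299] F [ 0.6   0.05 -1.36] sd [0.5  0.31 0.38] raw [0.9, 1.0, 0.6, 1.0, -0.4]
```

View pics/l2.png

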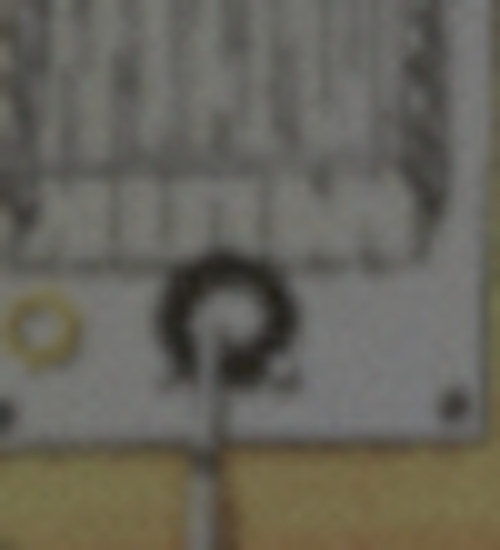

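View pics/l1.png

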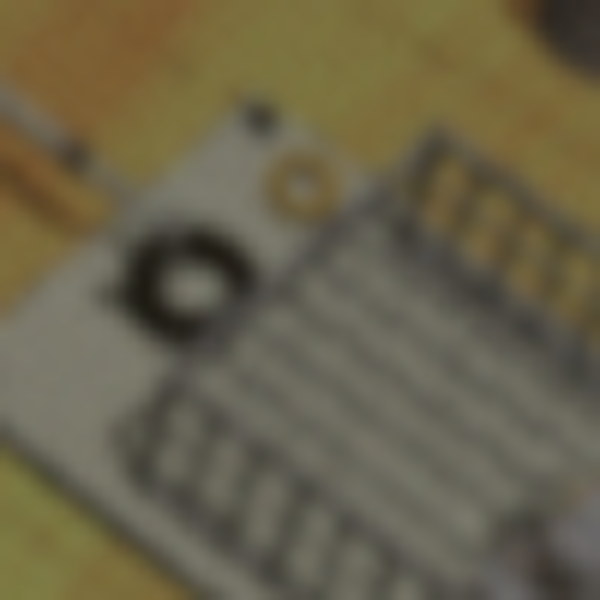

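The ring is at l2 (228,318), nearly on the pins. I'll go on in fine steps.

Call:
send_rows(
  targets=[
    [[-0.0004,0,0,0,0],[0,0,0,0,0]],
  ],
)

```text
time_s: 15.4
eef_pos: [0.4269, 0.2093, 0.0299]
tool_rot: [-1.57, 0.049, -0.049]
contact_force: [1.3, 0.3, -1.7]
width: 0.151
```

Call:
send_rows(
  targets=[
    [[-0.0004,0,0,0,0],[0,0,0,0,0]],
  ],
)

```text
time_s: 15.6
eef_pos: [0.4268, 0.2094, 0.0299]
tool_rot: [-1.57, 0.049, -0.05]
contact_force: [2.1, 0.5, -2.1]
width: 0.156
```

```bash
python3 r.py
```

```text
15.8 [0.4268 0.2094 0.0299] F [ 2.47 -0.08 -1.97] sd [0.46 0.34 0.16] raw [2.1, 2.0, 2.6, 3.3, 2.4]
```

Call:
send_rows(
  targets=[
    [[-0.0004,0,0,0,0],[0,0,0,0,0],[0,0,0,0,0]],
  ],
)

```text
time_s: 16.1
eef_pos: [0.4267, 0.2096, 0.03]
tool_rot: [-1.57, 0.049, -0.05]
contact_force: [5.1, -1.2, -2.5]
width: 0.153
```

```bash
python3 r.py
```

```text
16.3 [0.4267 0.2096 0.03  ] F [ 5.39 -1.21 -3.2 ] sd [0.39 0.43 0.43] raw [5.1, 5.6, 4.8, 5.7, 5.8]
```

Call:
send_rows(
  targets=[
    [[-0.0001,0,0,0,0],[0,0,0,0,0],[0,0,0,0,0],[0,0,0,0,0],[0,0,0,0,0],[0,0,0,0,0]],
  ],
)

```text
time_s: 16.9
eef_pos: [0.4266, 0.2096, 0.03]
tool_rot: [-1.569, 0.049, -0.05]
contact_force: [5.9, -0.5, -3.6]
width: 0.155
```

```bash
python3 r.py; python3 -c "
from h import *
s=snap('scene','scene9');t=snap('top','top9')
crop(s,'m1',300,340,140,180,15)
crop(t,'m2',135,175,160,200,15)
"
```

```text
17.1 [0.4266 0.2096 0.03  ] F [ 5.36 -0.82 -3.52] sd [0.66 0.21 0.47] raw [5.9, 5.0, 4.5, 5.1, 6.4]
```

View pics/m2.png

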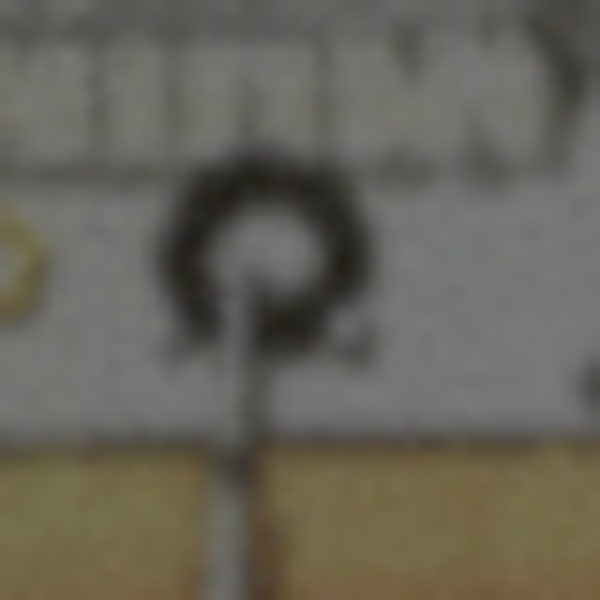

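View pics/m1.png

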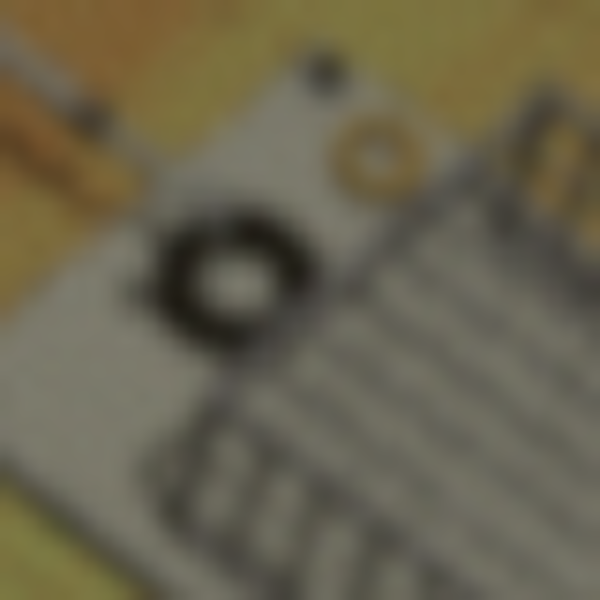

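Steady pull of 5.4 N. The ring at m2 (265,255) is symmetric between the pins at (180,345) and (352,342). I'll ease off and unhook.

Call:
send_rows(
  targets=[
    [[0.0005,0,0,0,0],[0.0005,0,0,0,0],[0.0005,0,0,0,0],[0.001,0,0,0,0],[0.002,0,0,0,0],[0.002,0,0,0,0],[0.002,0,0,0,0],[0.001,0,0,0,0],[0,0,0,0,0],[0,0,0,0,0]],
  ],
)

```text
time_s: 18.2
eef_pos: [0.4354, 0.2086, 0.0298]
tool_rot: [-1.57, 0.05, -0.049]
contact_force: [0.4, 0.0, -1.2]
width: 0.153
```

```bash
python3 r.py; python3 -c "
from h import *
s=snap('scene','scene10');t=snap('top','top10')
crop(s,'n1',300,340,140,180,15)
crop(t,'n2',135,175,160,200,15)
"
```

```text
18.4 [0.4354 0.2087 0.0299] F [-0.04 -0.05 -1.37] sd [0.26 0.4  0.46] raw [0.4, -0.3, -0.3, 0.1, -0.0]
```

View pics/n2.png

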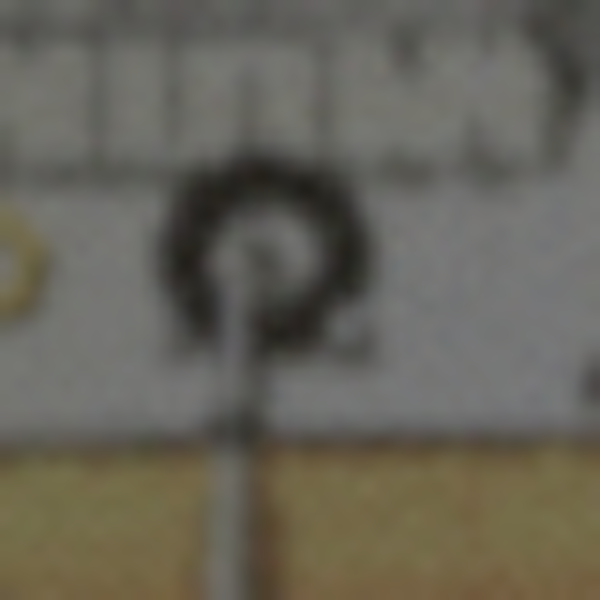

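View pics/n1.png

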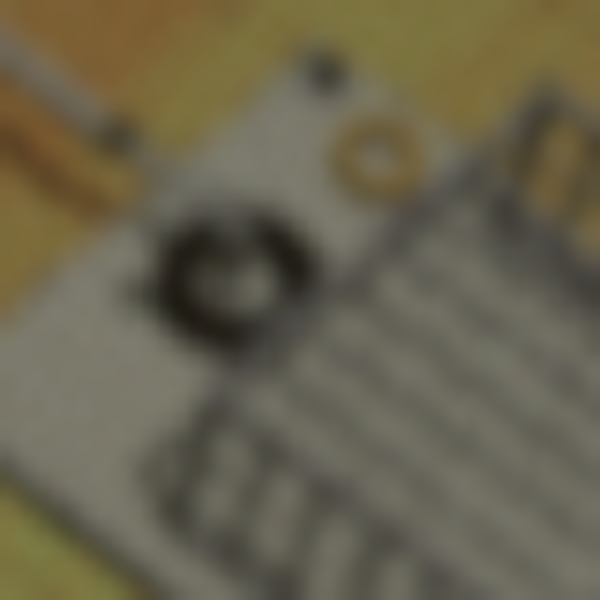

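The ring is unchanged and the hook stands free in the bore at n2 (262,255), with zero force. I'll lift.

Call:
send_rows(
  targets=[
    [[0,-0.003,0,0,0],[0,-0.005,0,0,0],[0,-0.007,0,0,0],[0,-0.015,0,0,0],[0,-0.025,0,0,0],[0,-0.03,0,0,0],[0,-0.02,0,0,0],[0,0,0,0,0],[0,0,0,0,0]],
  ],
)

```text
time_s: 19.4
eef_pos: [0.4352, 0.2086, 0.1351]
tool_rot: [-1.569, 0.05, -0.05]
contact_force: [-0.5, 0.3, -2.1]
width: 0.155
```

```bash
python3 -c "
from h import *
plan([.4812,-.1651,.134],-10.88)
s=snap('scene','scene11');t=snap('top','top11')
crop(s,'o1',280,340,115,175,10)
crop(t,'o2',135,175,160,200,15)
"
```

```text
t 19.4 tcp [0.4352 0.2086 0.1351] xhead -3.63 ydir [ 0.     0.001 -1.   ] F [-0.51  0.3  -2.09] M [-0.041  0.073 -0.001] w 0.155
shift in tool axes mm [  69.6    0.8 -370. ] turn units 1.45 j6 -2.418
```

View pics/o2.png

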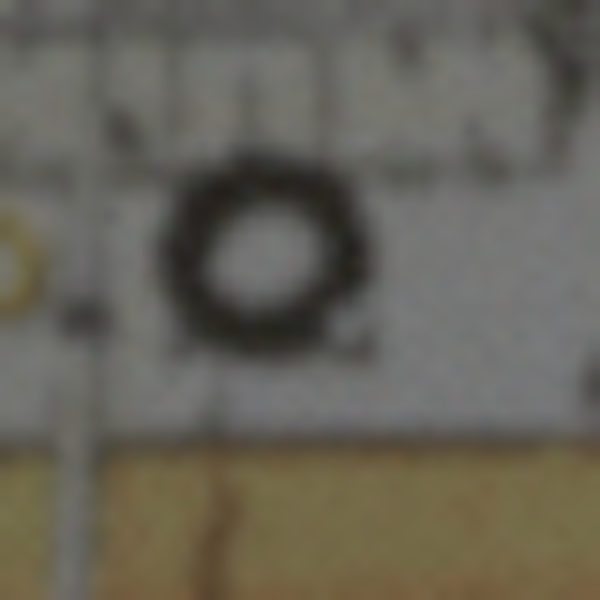

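View pics/o1.png

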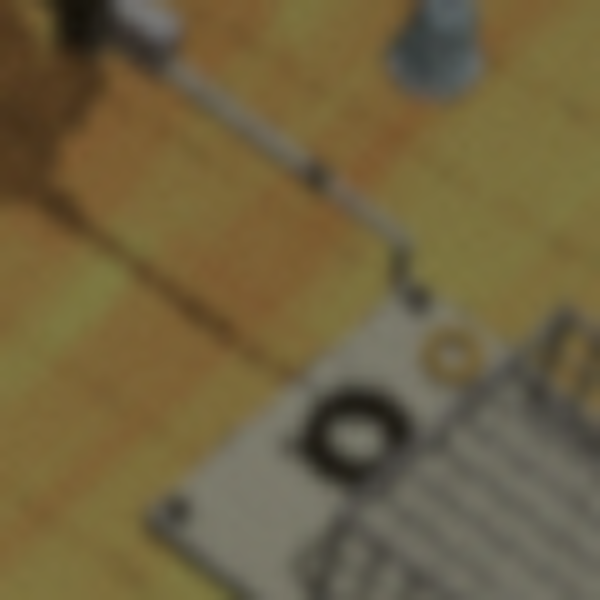

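The ring stays seated at o2 (265,255), with the hook clear above it. Now back to the rest.

Call:
send_rows(
  targets=[
    [[0,0,-0.02,0,0],[0,0,-0.04,0,0],[0,0,-0.045,0,0],[0,0,-0.045,0,0],[0.01,0,-0.045,0,0],[0.015,0,-0.045,0,0],[0.015,0,-0.045,0,0],[0.015,0,-0.04,0,0],[0.012,0,-0.03,0.7,0],[0,0,-0.012,0.75,0]],
  ],
)

```text
time_s: 20.5
eef_pos: [0.4782, -0.165, 0.1335]
tool_rot: [-1.566, 0.155, -0.152]
contact_force: [-0.2, 0.6, -1.5]
width: 0.159
```

Call:
send_rows(
  targets=[
    [[0,0,0,0,0],[0,0,0,0,0],[0,0,0,0,0]],
  ],
)

```text
time_s: 20.8
eef_pos: [0.4779, -0.1613, 0.1345]
tool_rot: [-1.566, 0.149, -0.147]
contact_force: [0.1, 0.9, -1.7]
width: 0.153
```

```bash
python3 -c "
from h import *
plan([.4812,-.1651,.134],-10.88)
"
```

```text
t 20.8 tcp [ 0.4779 -0.1613  0.1345] xhead -10.78 ydir [-0.001  0.    -1.   ] F [ 0.15  0.87 -1.75] M [-0.002  0.039 -0.008] w 0.153
shift in tool axes mm [ 4.   0.5 -3.1] turn units 0.021 j6 -1.756
```

Call:
send_rows(
  targets=[
    [[0.004,0,-0.003,0.02,0],[0,0.02,0,0,0],[0,0.025,0,0,0],[0,0.015,0,0,0],[0,0,0,0,0],[0,0,0,0,0],[0,0,0,0,0]],
  ],
)

```text
time_s: 21.5
eef_pos: [0.483, -0.1652, 0.076]
tool_rot: [-1.566, 0.148, -0.151]
contact_force: [-0.2, -0.2, -1.1]
width: 0.15
```

```bash
python3 -c "
from h import *
plan([.4812,-.1651,.0358],-10.88)
s=snap('scene','scene12')
crop(s,'p1',205,285,160,240,7)
"
```

```text
t 21.5 tcp [ 0.483  -0.1652  0.076 ] xhead -10.9 ydir [ 0.002 -0.    -1.   ] F [-0.24 -0.21 -1.15] M [0.019 0.    0.   ] w 0.15
shift in tool axes mm [-1.9 40.2 -0.2] turn units -0.004 j6 -1.75
```

View pics/p1.png

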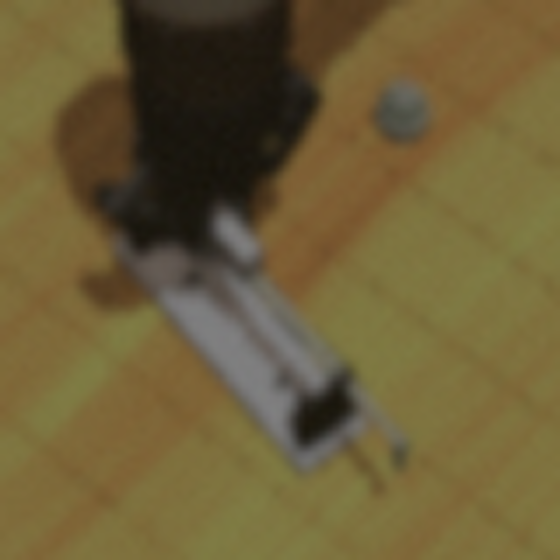

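Call:
send_rows(
  targets=[
    [[-0.002,0.01,0,0,0],[0,0.01,0,0,0],[0,0.006,0,0,0],[0,0.004,0,0,0],[0,0.003,0,0,0],[0,0,0,0,0],[0,0,0,0,0]],
  ],
)

```text
time_s: 22.25
eef_pos: [0.4801, -0.1651, 0.0419]
tool_rot: [-1.566, 0.15, -0.15]
contact_force: [0.4, 0.7, -0.7]
width: 0.158
```

Call:
send_rows(
  targets=[
    [[0,0.002,0,0,0],[0,0.002,0,0,0],[0,0.001,0,0,0],[0,0.001,0,0,0],[0,0,0,0,0],[0,0,0,0,0]],
  ],
)

```text
time_s: 22.85
eef_pos: [0.4799, -0.165, 0.0359]
tool_rot: [-1.566, 0.15, -0.15]
contact_force: [-0.5, 0.3, -0.3]
width: 0.151
```

```bash
python3 r.py
```

```text
23.05 [ 0.4799 -0.165   0.0359] F [-0.38 -0.14 -0.16] sd [0.66 0.35 0.39] raw [-0.5, -0.3, 0.1, 0.3, -1.6]
```

Call:
send_rows(
  targets=[
    [[0.0012,0.0002,0,0,0],[0,0,0,0,0],[0,0,0,0,18],[0,0,0,0,22],[0,0,0,0,30],[0,0,0,0,50],[0,0,0,0,50],[0,0,0,0,50]],
  ],
)

```text
time_s: 23.85
eef_pos: [0.4812, -0.1652, 0.0357]
tool_rot: [-1.566, 0.15, -0.15]
contact_force: [-0.4, 0.1, 0.4]
width: 0.497
```

Call:
send_rows(
  targets=[
    [[0,-0.005,0,0,50],[0,-0.015,0,0,50],[0,-0.03,0,0,50],[0,-0.04,0,0,50],[0,-0.04,0,0,50],[0,-0.03,0,0,50],[-0.03,0,-0.02,0,50],[-0.03,0,-0.04,0,50],[-0.03,0,-0.04,0,50],[0,0,-0.04,0,50]],
  ],
)

```text
time_s: 24.85
eef_pos: [0.3624, -0.2854, 0.1964]
tool_rot: [-1.565, 0.15, -0.15]
contact_force: [1.7, -0.0, 0.3]
width: 0.498
```

Call:
send_rows(
  targets=[
    [[0,0,-0.04,0,50],[0,0,-0.04,0,50],[0,0,0,0,50],[0,0,0,0,50],[0,0,0,0,50]],
  ],
)

```text
time_s: 25.35
eef_pos: [0.3508, -0.3635, 0.1958]
tool_rot: [-1.565, 0.15, -0.15]
contact_force: [-0.1, -1.0, -0.1]
width: 0.498
```

```bash
python3 r.py 1; python3 -c "
from h import *
s=snap('scene','scene13');t=snap('top','top13')
for f,n in((s,'q0'),(t,'q3')): cv2.imwrite(f'pics/{n}.png',cv2.resize(f['frame'][:,:,::-1],(800,600),interpolation=cv2.INTER_CUBIC))
a=cv2.resize(s['frame'][175:240,215:270,::-1],None,fx=7,fy=7,interpolation=2); b=cv2.resize(t['frame'][145:210,235:290,::-1],None,fx=7,fy=7,interpolation=2)
cv2.imwrite('pics/q1.png',np.hstack([a,b]))
crop(t,'q2',115,190,105,195,6.5)
"
```

```text
25.4 [ 0.3509 -0.3633  0.1958] F [-0.35 -0.46  0.28] sd [0.27 0.54 0.4 ] raw [-0.1, -0.6]
```

View pics/q0.png

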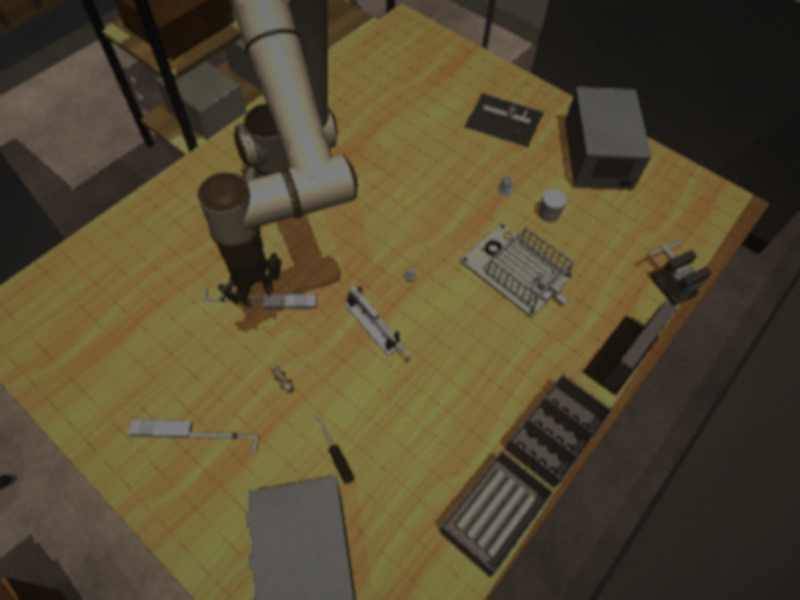

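View pics/q1.png

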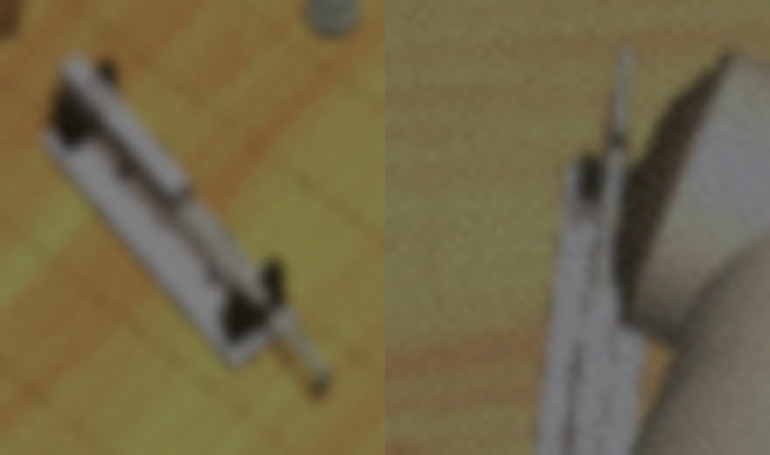

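View pics/q2.png

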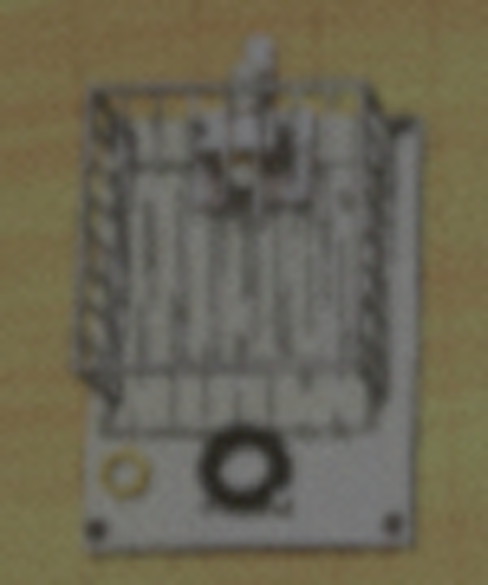

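View pics/q3.png

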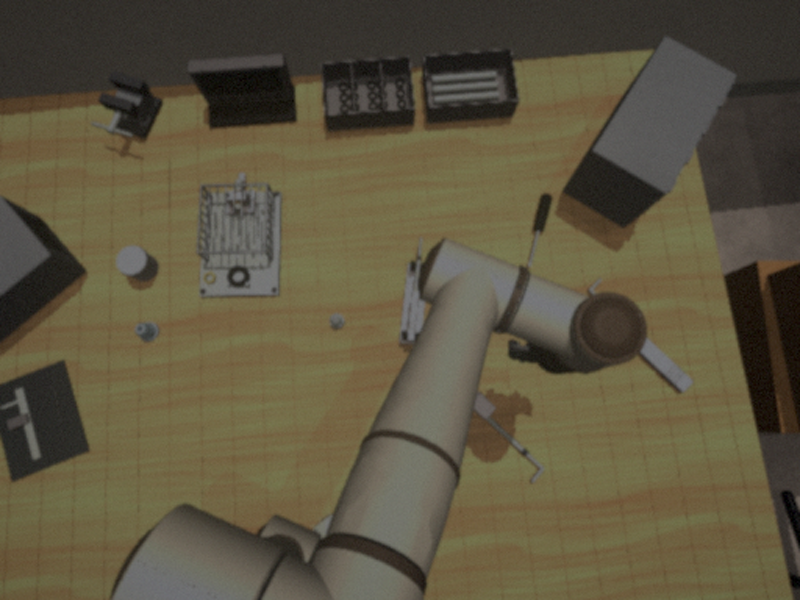

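```bash
python3 - <<'E'
from fit import *
t=load('top13');s=load('scene13');q,_=fit(obs,[.6,.25,0]);c,sn=np.cos(q[2]),np.sin(q[2])
for f,u in((t,px((244,468),115,105,6.5)),(s,px((237,280),300,140,15))):
    p=at(f,*u,.020);print((np.array([[c,sn],[-sn,c]])@(p[:2]-q[:2])*1000).round(1))
# change outside ring/rod/robot
d=cv2.absdiff(load('scene0')['frame'],s['frame']).max(2); d=cv2.medianBlur(d,3)
for n,(u,v) in dict(nut=(325,150),can=(353,131),boot=(323,118),cap=(262,175),barrel=(181,242),driver=(214,287),rest=(240,205)).items(): print(n,d[v-8:v+8,u-8:u+8].max())
job_done()
E
```

```text
[0.1 0.3]
[-0.3  1.8]
nut 82
can 3
boot 3
cap 2
barrel 2
driver 3
rest 7
the job is handed in; nothing more can be done
```

The ring is seated on both locating pins, the rod is back in its rest, and the job is handed in.

**What I did**
- I took the small hooked rod from the rest, passed the hook under the guard and lowered it into the bore.
- I slid the ring flat onto both pins, with no sign of the rod touching the guard.
- I felt it home with a steady pull of about 5.4 N for about a second. The highest reading was 6.4 N.
- I unhooked with no sideways force, laid the rod back at the pose where I had gripped it, and drew the arm clear. The clock stood at about 25 s.

**Last checks**
- **Ring:** measured within 0.3 mm of the seat in the top view. The scene view puts it 1.8 mm to the left. Cut-off points agree to about 2 mm between the cameras, so I take that as calibration. The picture shows the ring symmetric on the two pins.
- **Rod:** it lies in both notches as before. The scene view shows this clearly; in the top view the arm hid part of it.
- **Bystanders:** the canister, boot, cap, barrel, driver and rest show no change in the pictures. The numeric check on the nut did flag a change (82), but its window also took in the ring, which now sits beside it. By eye, the nut is at the same pixel before and after.

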